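# Push the router back into its corner on the sideboard

## Task

The white router has been left askew on the hallway sideboard. Without gripping or lifting it, push it along the surface with the fingers until its back lies flush against the low wooden ledge and its end touches the side of the black battery box, and leave it there, flat on the sideboard. Leave the key tray, the mate gourd, the thermos flask and the remote control where they are.

Things in the scene. Friction and masses are not known exactly. Their poses are not given: they have to be found in the camera images.
- router: White plastic router, a flat box: 90 mm along its x (front to back), 150 mm along its y, 48 mm high, 0.3 to 0.65 kg, loose. Origin at the centre of its underside. Its +x side is the back (black sockets, above 25 mm height), its -x side the front (small lamps); vent slots on top. It starts in front of the ledge, its back within about 25 degrees of facing it.
- router_back (a point): Centre of the router's back face, 24 mm above its underside (45 mm in +x from its origin).
- router_front (a point): Centre of the router's front face, 24 mm above its underside (45 mm in -x from its origin).
- router_left (a point): Centre of the router's +y end face, 24 mm above its underside (75 mm from its origin).
- router_right (a point): Centre of the router's -y end face, 24 mm above its underside (75 mm from its origin).
- ledge: Pale wooden strip fixed on the sideboard, beyond the router as seen from the robot: 20 mm thick along its x, 560 mm long along its y, 22 mm high. Origin at the centre of its underside; the face the router goes against is at x = -10 mm in its frame. Its x points away from the robot, within 12 degrees of the world x.
- ups: Black battery box, heavy, immovable, in front of the ledge at its left or right end (varies), square to it: 200 mm along its x (across the ledge), 100 mm along its y, 110 mm high. Origin at the centre of its underside; side faces at y = -50 and +50 mm, axes parallel to the ledge's. The router goes against the side that faces the middle of the ledge.
- key_tray: Brown wooden tray with keys, 180 mm along its x, 100 mm along its y, rim 20 mm high, loose, at the other end of the ledge from the battery box. Origin at the centre of its underside. Not to be disturbed.
- thermos: Steel thermos flask with black cap, 76 mm diameter, 270 mm tall, standing loose off to one side. Origin at the centre of its underside. Not to be disturbed.
- mate: Dark round mate gourd with steel rim, 74 mm diameter, 88 mm tall with a steel straw up to 150 mm, standing loose off to one side. Origin at the centre of its underside. Not to be disturbed.
- remote: Black remote control lying loose beyond the ledge, 45 x 160 x 18 mm. Origin at the centre of its underside. Not to be disturbed.
Not all that is in view belongs to the job. What is shaped like the ups but blue or green is not meant.

How it is judged:
At the end, for the whole second after the job is handed in: The router's back lies against the ledge (gap at its middle under 6 mm, parallel to the ledge within 0.05 rad) and its end against the battery box's inner side (gap under 6 mm), flat on the sideboard and at rest (x of router_back in the frame of ledge between -0.016 and 0 m and angle between the x axis of router and the x axis of ledge, either way round below 0.05 rad and height (world z) of router below 0.005 m and angle between router's own z axis and vertical below 0.05 rad and (y of router_left in the frame of ups between -0.056 and -0.04 m or y of router_right in the frame of ups between 0.04 and 0.056 m) and linear speed of router below 0.01 m/s); the robot touches nothing.
It fails at once if the router is lifted (over 8 mm) or tipped (over 0.15 rad) (height (world z) of router above 0.008 m or angle between router's own z axis and vertical above 0.15 rad).
It fails at once if the key tray is disturbed (moved over 2 cm or tipped) (distance of key_tray from where it was at the start of the episode above 0.02 m or angle between key_tray's own z axis and vertical above 0.3 rad).
It fails at once if the thermos flask is disturbed (moved over 2 cm or tipped) (distance of thermos from where it was at the start of the episode above 0.02 m or angle between thermos's own z axis and vertical above 0.3 rad).
It fails at once if the mate gourd is disturbed (moved over 2 cm or tipped) (distance of mate from where it was at the start of the episode above 0.02 m or angle between mate's own z axis and vertical above 0.3 rad).
It fails at once if the remote control is disturbed (moved over 2 cm or tipped) (distance of remote from where it was at the start of the episode above 0.02 m or angle between remote's own z axis and vertical above 0.3 rad).
It also fails if it takes over 48 s, if anything falls off the work surface, if the arm or the gripper's body presses on something with over 40 N, if the wrist force passes 120 N, or if a joint passes its speed limit or range.

## Robot

A 6-joint arm with a two-finger parallel gripper is mounted at the origin on the work surface. World frame = base frame: x ahead of the robot, y to its left, z up, the work surface at z = 0. Lengths are in m, angles in rad, forces in N, time in s.
With the tool pointing down it reaches from about 0.35 to 0.975 m from the base axis. Payload 4.9 kg.
Tool frame: the origin (TCP) lies midway between the tips of the shut fingers; the grasp point (between the pads) lies 19 mm behind it; z points along the fingers, y is the line along which they close (so a half turn about z gives the same grasp; the last joint's range is limited). The gripper opens to 85 mm and grips with 20 to 120 N. Pads are 22 mm wide; open, the fingers measure 114 mm over their backs; the gripper's body (76 mm by 85 mm) begins 54 mm behind the grasp point. The pads swing forward as they close: fully open they stand 13 mm farther back than shut.
Start: joints at [-1.335, 0.053, 1.613, -0, 1.476, -0.119], TCP at [0.217, -0.586, 0.231] pointing down, gripper open.
Joint ranges: [-3.01, 3.01], [-1.01, 2.22], [0.06, 2.58], [-1.02, 4.17], [0.09, 2.62], [-3.14, 3.14]. Speed limits (rad/s): [2.57, 2.57, 3.14, 3.14, 3.14, 3.14].

## Interface

Orientations are given as a rotation vector (axis times angle).
In Python, from station import ctrl gives the robot as it stands.
- The arm moves only by the tool step_arm, never from a script. Its argument "targets" is a list of rows, each an object with "travel": the shift along the world's x, y, z as a fraction of full scale, a list of three; "angular": the turn, a rotation vector about the world's x, y, z as a fraction of full scale, a list of three; "gripper": the opening, from 0 (shut) to 1 (fully open). In form: [{"travel": [x, y, z], "angular": [rx, ry, rz], "gripper": gripper}, ...]. A call has 1 to 10 rows; each row is the pose to reach, as a shift and turn from the pose commanded when the call began; what a row does not reach only later rows make up. Full scale, the value 1, is 0.6 m for a shift and pi/4 rad for a turn. A row lasts 1/10 s, in which the tool goes at most 50 mm and 8.59 degrees, less where a joint would pass 70% of its speed; a pose out of reach is approached as far as the arm can. A call with a number of a shift or a turn outside -1 to 1 is refused whole. A call with a gripper value outside its range is refused whole. The fingers move at their own pace and stop on an object; "squeeze" is the grip in N (left out, the last holds). Time passes only in rows, so rows that repeat a pose let the fingers close. It gives the time, the measured TCP pose, the force, the opening and the grip force at its end, in the units of the state.
- ctrl.get_obs(): the state, without advancing time (a new reading comes with each control period).
- ctrl.get_image(name): name is "scene" or "top"; returns a dict with "img" (384x512x3 uint8, red, green, blue), "fx", "fy", "cx", "cy" (pixels), "D" ([k1, k2, p1, p2, k3] as OpenCV has them; the pictures are not rectified), "rvec" (rotation vector, rad) and "tvec" (3), from world to camera coordinates, as OpenCV has them. Camera axes: x right, y down, z forward; pixel columns grow to the right and rows downward; lengths in m; the calibration is good to about 2 mm. A picture is of the moment at which its call begins. There is no depth.
- ctrl.finish_job(): hands the job in; it is judged then, once.
The state is a dict: "t": time; "q": joint angles; "dq": joint speeds; "effort": joint torques, N m; "tool_pos": TCP position; "tool_rot": TCP orientation; "contact_force": force on the tool from outside, world axes, zero at the start; "wrist_torque": the same for the moment, N m; "opening": finger opening in m; "grip_force": force on a finger pad.
Only numpy, scipy, OpenCV 4.12 (cv2) and the standard library are available. Lean on these libraries where they do the work, as an engineer would, in place of code of your own. Each camera call takes 0.05 s, during which the arm holds its last target. There are 200 camera calls.

## Working session

There is one attempt and no reset: what is moved stays moved. The work goes in short steps, Python scripts to look and compute and a tool call to move; the robot and the scene stay as the last step left them, time stands still between calls to the robot, and variables do not carry over. Pictures are saved under pics/ and viewed, at most 10 in all, crops included, and the job is handed in when it is done.

Besides the shell and the picture viewer there is one more tool, called by a JSON object that holds its "fn" and its "kwargs". step_arm: Moves the arm, as the interface text tells. Its arguments: {"type":"object","properties":{"targets":{"type":"array"},"squeeze":{"type":"number"}},"required":["targets"]}

```bash
mkdir -p pics; python3 - <<'E'
from station import ctrl
import cv2,pickle
o=ctrl.get_obs();print(o['t'],o['tool_pos'],o['tool_rot'],o['opening'])
d={}
for n in('scene','top'):
    r=ctrl.get_image(n);d[n]=r
    cv2.imwrite(f'pics/{n}0.png',cv2.resize(r['img'][:,:,::-1],(800,600),interpolation=cv2.INTER_CUBIC))
    print(n,r['fx'],r['rvec'],r['tvec'],r['D'])
pickle.dump(d,open('d0.pkl','wb'))
E
```

```text
0.0 [ 0.21697427 -0.5854715   0.23004414] [-3.09024918e+00 -5.54036376e-01  2.29873435e-04] 0.08555530582337532
scene 469.2251311801698 [ 2.0969068   0.71012975 -0.33563324] [-0.44068659 -0.16636626  2.06078983] [-0.18103405  0.          0.          0.          0.        ]
top 421.0931307599936 [ 2.13577438 -2.15586897  0.16004314] [0.01722296 0.56310289 1.51058075] [-0.04605593  0.          0.          0.          0.        ]
```

View pics/top0.png

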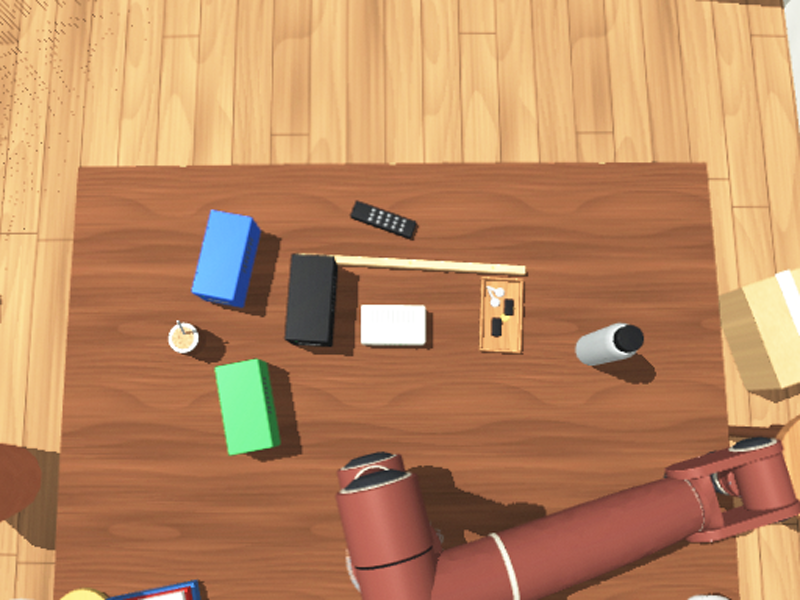

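View pics/scene0.png

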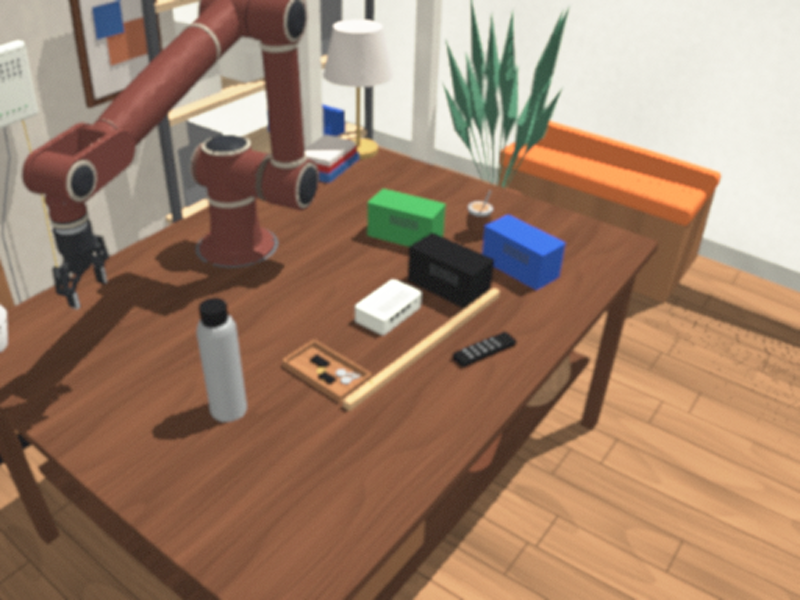

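The top view shows the router at (393,325), the black box at (313,300), the ledge from (335,260) to (525,270) and the tray at (502,315). The arm is clear of all of them. I'll fit box silhouettes to get poses.

```bash
cat > h.py <<'E'
import numpy as np,cv2
from scipy.optimize import minimize
def K(r): return np.array([[r['fx'],0,r['cx']],[0,r['fy'],r['cy']],[0,0,1.]])
def proj(r,P): return cv2.projectPoints(np.float64(P),np.float64(r['rvec']),np.float64(r['tvec']),K(r),np.float64(r['D']))[0][:,0]
def unproj(r,px,z):
    n=cv2.undistortPoints(np.float64(px).reshape(-1,1,2),K(r),np.float64(r['D']))[:,0]
    R=cv2.Rodrigues(np.float64(r['rvec']))[0];C=-R.T@np.float64(r['tvec']).ravel()
    d=np.c_[n,np.ones(len(n))]@R
    return C+d*((z-C[2])/d[:,2])[:,None]
def box(p,s):
    x,y,a=p;c,n=np.cos(a),np.sin(a)
    return [[x+c*u-n*v,y+n*u+c*v,z] for u in(-s[0]/2,s[0]/2) for v in(-s[1]/2,s[1]/2) for z in(0,s[2])]
def sil(r,p,s,S=4):
    q=cv2.convexHull(np.float32(proj(r,box(p,s))))
    m=np.zeros((384*S,512*S),np.uint8)
    cv2.fillConvexPoly(m,np.int32(np.round(((q+.5)*S-.5)*16)),1,shift=4)
    return cv2.resize(m.astype(np.float32),(512,384),interpolation=cv2.INTER_AREA)
def fit(views,p0,s):  # views: (r, mask, valid)
    f=lambda p:sum((np.abs(sil(r,p,s)-m)*v).sum() for r,m,v in views)
    best=None
    for k in range(3):
        p=p0 if best is None else best.x
        st=[p]+[np.add(p,d) for d in np.diag([.01,.01,.08])]
        best=minimize(f,p,method='Nelder-Mead',options=dict(initial_simplex=st,xatol=1e-5,fatol=.01))
    return best.x,best.fun
def largest(m,seed):
    n,l,st,c=cv2.connectedComponentsWithStats(m.astype(np.uint8))
    k=l[int(seed[1]),int(seed[0])];return (l==k).astype(np.float32) if k else None
E
cat > m.py <<'E'
from h import *;import pickle,sys
d=pickle.load(open('d0.pkl','rb'));t=d['top'];s=d['scene'];k=.64
one=np.ones((384,512))
def white(r): i=r['img'].astype(int);return (i.min(2)>120)&(i.max(2)-i.min(2)<45)
def dark(r): return r['img'].max(2)<55
U=lambda u,v,z:unproj(t,[[u*k,v*k]],z)[0]
mt=largest(white(t),(393*k,325*k));ms=largest(white(s),(385*k,300*k))
c=U(393,323,.048);print('router0',c,mt.sum(),ms.sum())
for vs in([(t,mt,one)],[(t,mt,one),(s,ms,one)]): print('router',fit(vs,[c[0],c[1],0],(.09,.15,.048)))
mu=largest(dark(t),(313*k,300*k));c=U(313,297,.11);print(mu.sum(),c)
print('ups',fit([(t,mu,one)],[c[0],c[1],0],(.2,.1,.11)))
q=U(340,256,.022),U(340,265,.022),U(524,267,.022),U(524,276,.022)
print('ledge pts',*q)
i=t['img'].astype(int);ml=(i.min(2)>95)&(i[:,:,2]>125)
ml=largest(ml,(430*k,264.5*k))
if ml is not None:
    v=np.zeros((384,512));v[:,int(345*k):]=1
    yx=np.argwhere((ml>0));print(ml.sum(),yx.min(0)/k,yx.max(0)/k)
    m=(q[0]+q[3])/2; print('ledge',fit([(t,ml,v)],[m[0],q[3][1]+.28,-.04],(.02,.56,.022)))
for n,u,v,z in(('tray',480,275,.02),('tray',524,279,.02),('tray',480,351,.02),('tray',521,354,.02),('thermos base',592,352,.0),('mate',183,338,.088),('green',249,405,.1)):print(n,U(u,v,z))
E
python3 m.py
```

```text
router0 [0.53597736 0.00230942 0.048     ] 1052.0 977.0
router (array([ 0.5356404 ,  0.00425655, -0.01490801]), np.float64(14.125))
router (array([ 0.53546253,  0.00370191, -0.01145385]), np.float64(65.5625))Traceback (most recent call last):
  File "m.py", line 10, in <module>
    mu=largest(dark(t),(313*k,300*k));c=U(313,297,.11);print(mu.sum(),c)
                                                             ^^^^^^
AttributeError: 'NoneType' object has no attribute 'sum'
```

```bash
python3 - <<'E'
import pickle
i=pickle.load(open('d0.pkl','rb'))['top']['img'];k=.64
for u,v in((313,270),(313,300),(313,325),(312,342),(345,310),(345,345),(430,264.5),(400,263),(360,261),(330,300)):print(u,v,i[int(v*k),int(u*k)])
E
sed -i 's/max(2)<55/max(2)<62/' m.py; python3 m.py
```

```text
313 270 [67 68 66]
313 300 [68 68 68]
313 325 [67 69 70]
312 342 [29 30 32]
345 310 [80 52 37]
345 345 [83 53 36]
430 264.5 [255 251 211]
400 263 [255 251 213]
360 261 [254 248 205]
330 300 [44 44 45]
router0 [0.53597736 0.00230942 0.048     ] 1052.0 977.0
router (array([ 0.5356404 ,  0.00425655, -0.01490801]), np.float64(14.125))
router (array([ 0.53546253,  0.00370191, -0.01145385]), np.float64(65.5625))Traceback (most recent call last):
  File "m.py", line 10, in <module>
    mu=largest(dark(t),(313*k,300*k));c=U(313,297,.11);print(mu.sum(),c)
                                                             ^^^^^^
AttributeError: 'NoneType' object has no attribute 'sum'
```

```bash
sed -i "s/return r\['img'\].max(2)<62/i=r['img'].astype(int);return (i.max(2)<85)\&(i.max(2)-i.min(2)<18)/" m.py; python3 m.py
```

```text
router0 [0.53597736 0.00230942 0.048     ] 1052.0 977.0
router (array([ 0.5356404 ,  0.00425655, -0.01490801]), np.float64(14.125))
router (array([ 0.53546253,  0.00370191, -0.01145385]), np.float64(65.5625))
1691.0 [0.58883922 0.1832194  0.11      ]
ups (array([ 0.58794476,  0.19161687, -0.05098097]), np.float64(131.5))
ledge pts [0.70409145 0.12866032 0.022     ] [0.68182042 0.12861697 0.022     ] [ 0.672979   -0.31625512  0.022     ] [ 0.65078964 -0.31534965  0.022     ]
619.0 [254.6875 334.375 ] [271.875  523.4375]
ledge (array([ 0.68799644, -0.03663176, -0.06522835]), np.float64(181.5625))
tray [ 0.65454446 -0.20924828  0.02      ]
tray [ 0.64381018 -0.31547555  0.02      ]
tray [ 0.47067158 -0.20377284  0.02      ]
tray [ 0.46252772 -0.3011549   0.02      ]
thermos base [ 0.46711702 -0.47756195  0.        ]
mate [0.50053922 0.48255527 0.088     ]
green [0.34781507 0.32554608 0.1       ]
```

```bash
python3 - <<'E'
from h import *;import pickle
d=pickle.load(open('d0.pkl','rb'));t=d['top']
S=5;x0,y0=175,150
im=cv2.resize(t['img'][y0:y0+90,x0:x0+160,::-1],None,fx=S,fy=S,interpolation=cv2.INTER_CUBIC)
for p,s,c in(((.5356,.0043,-.0149),(.09,.15,.048),(0,0,255)),((.588,.1916,-.051),(.2,.1,.11),(0,255,255)),((.688,-.0366,-.0652),(.02,.56,.022),(255,0,0))):
    q=proj(t,box(p,s));q=((q-[x0,y0]+.5)*S)
    for a in range(8):
        for b in range(a):
            if bin(a^b).count('1')==1: cv2.line(im,tuple(map(int,q[a])),tuple(map(int,q[b])),c,1)
cv2.imwrite('pics/ov.png',im)
E
```

```text
(no output)
```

View pics/ov.png

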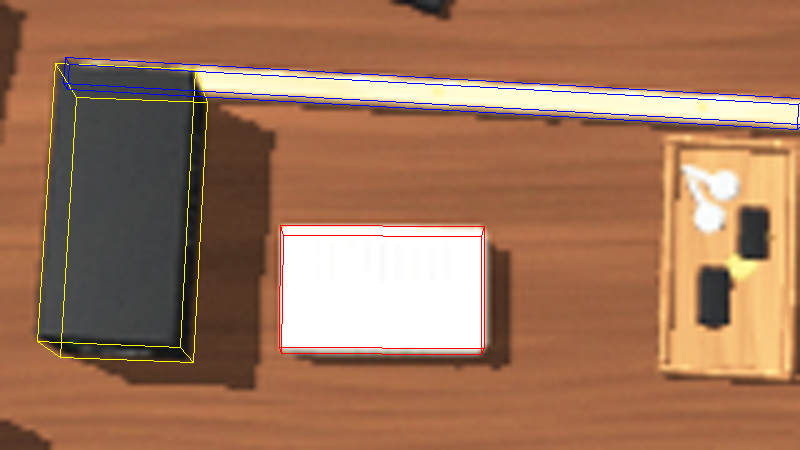

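Router and ledge fit well. The router is at (0.536, 0.004), yaw −0.015, and the ledge yaw is −0.065. The router has to move about 100 mm along ledge x and 65 mm along ledge y. First I move in front of the router with the open fingers parallel to the ledge.

{"fn": "step_arm", "kwargs": {"targets": [{"travel": [0.3,0.97,0],"angular": [0,0,-0.533],"gripper": 1},{"travel": [0.3,0.97,0],"angular": [0,0,-0.533],"gripper": 1},{"travel": [0.3,0.97,0],"angular": [0,0,-0.533],"gripper": 1},{"travel": [0.3,0.97,0],"angular": [0,0,-0.533],"gripper": 1},{"travel": [0.3,0.97,0],"angular": [0,0,-0.533],"gripper": 1},{"travel": [0.3,0.97,0],"angular": [0,0,-0.533],"gripper": 1},{"travel": [0.3,0.97,0],"angular": [0,0,-0.533],"gripper": 1},{"travel": [0.3,0.97,0],"angular": [0,0,-0.533],"gripper": 1},{"travel": [0.3,0.97,0],"angular": [0,0,-0.533],"gripper": 1},{"travel": [0.3,0.97,0],"angular": [0,0,-0.533],"gripper": 1}]}}

```text
t: 1.1
tool_pos: [0.3648, -0.1064, 0.2311]
tool_rot: [3.14, -0.102, 0.001]
contact_force: [2.0, -0.4, -0.8]
opening: 0.0854
grip_force: 0.0
```

{"fn": "step_arm", "kwargs": {"targets": [{"travel": [0.092,0.197,0],"angular": [0,0,0],"gripper": 1},{"travel": [0.092,0.197,0],"angular": [0,0,0],"gripper": 1},{"travel": [0.092,0.197,-0.08],"angular": [0,0,0],"gripper": 1},{"travel": [0.092,0.197,-0.16],"angular": [0,0,0],"gripper": 1},{"travel": [0.092,0.197,-0.24],"angular": [0,0,0],"gripper": 1},{"travel": [0.092,0.197,-0.3],"angular": [0,0,0],"gripper": 1},{"travel": [0.092,0.197,-0.34],"angular": [0,0,0],"gripper": 1},{"travel": [0.092,0.197,-0.365],"angular": [0,0,0],"gripper": 1},{"travel": [0.092,0.197,-0.365],"angular": [0,0,0],"gripper": 1}]}}

```text
t: 2.0
tool_pos: [0.4171, 0.0103, 0.0093]
tool_rot: [-3.139, 0.1, 0.011]
contact_force: [-0.4, -0.9, 0.6]
opening: 0.0856
grip_force: 0.0
```

{"fn": "step_arm", "kwargs": {"targets": [{"travel": [0.025,-0.002,0],"angular": [0,0,0],"gripper": 1},{"travel": [0.05,-0.003,0],"angular": [0,0,0],"gripper": 1},{"travel": [0.07,-0.005,0],"angular": [0,0,0],"gripper": 1},{"travel": [0.085,-0.006,0],"angular": [0,0,0],"gripper": 1},{"travel": [0.1,-0.007,0],"angular": [0,0,0],"gripper": 1},{"travel": [0.115,-0.008,0],"angular": [0,0,0],"gripper": 1},{"travel": [0.13,-0.009,0],"angular": [0,0,0],"gripper": 1},{"travel": [0.145,-0.01,0],"angular": [0,0,0],"gripper": 1},{"travel": [0.16,-0.011,0],"angular": [0,0,0],"gripper": 1},{"travel": [0.17,-0.011,0],"angular": [0,0,0],"gripper": 1}]}}

```text
t: 3.0
tool_pos: [0.5229, 0.0031, 0.0123]
tool_rot: [3.14, -0.1, 0.0]
contact_force: [-2.6, 0.3, 1.7]
opening: 0.0858
grip_force: 1.3
```

{"fn": "step_arm", "kwargs": {"targets": [{"travel": [0.012,-0.001,0],"angular": [0,0,0],"gripper": 1},{"travel": [0.024,-0.002,0],"angular": [0,0,0],"gripper": 1},{"travel": [0.036,-0.002,0],"angular": [0,0,0],"gripper": 1},{"travel": [0.048,-0.003,0],"angular": [0,0,0],"gripper": 1},{"travel": [0.056,-0.004,0],"angular": [0,0,0],"gripper": 1},{"travel": [0.064,-0.004,0],"angular": [0,0,0],"gripper": 1},{"travel": [0.07,-0.005,0],"angular": [0,0,0],"gripper": 1},{"travel": [0.075,-0.005,0],"angular": [0,0,0],"gripper": 1},{"travel": [0.08,-0.005,0],"angular": [0,0,0],"gripper": 1}]}}

```text
t: 3.9
tool_pos: [0.5702, 0.0002, 0.0123]
tool_rot: [3.14, -0.1, -0.0]
contact_force: [-1.8, 0.5, 1.0]
opening: 0.0857
grip_force: 1.0
```

```bash
cat > look.py <<'E'
from station import ctrl;from h import *;import sys
n=sys.argv[1];t=ctrl.get_image('top');s=ctrl.get_image('scene')
x0,y0=175,150
a=cv2.resize(t['img'][y0:y0+90,x0:x0+160,::-1],(800,450),interpolation=cv2.INTER_CUBIC)
cv2.imwrite(f'pics/{n}.png',a)
sc=cv2.resize(s['img'][140:290,200:350,::-1],(600,600),interpolation=cv2.INTER_CUBIC);cv2.imwrite(f'pics/{n}s.png',sc)
i=t['img'].astype(int);w=(i.min(2)>120)&(i.max(2)-i.min(2)<45)
L=np.array([.688,-.0366]);e=np.array([[.9979,-.065],[.065,.9979]])
w[:150]=0;w[240:]=0;w[:,:200]=0;w[:,305:]=0
nn,l,st,c=cv2.connectedComponentsWithStats(w.astype(np.uint8));k=1+st[1:,4].argmax();m=(l==k).astype(np.float32)
p0=unproj(t,[c[k]],.048)[0]
p,f=fit([(t,m,np.ones((384,512)))],[p0[0],p0[1],-.06],(.09,.15,.048))
q=e@(p[:2]-L);print('router',p,f,'ledge gap',-.055-q[0],'ups gap',.0962-q[1],'dang',p[2]+.065)
o=ctrl.get_obs();print(o['t'],o['tool_pos'],o['contact_force'],'tcp_l',e@(o['tool_pos'][:2]-L))
E
python3 look.py a
```

```text
router [ 0.67960271 -0.11963618 -0.00989884] 921.5 ledge gap -0.05201769936028842 ups gap 0.1796076227992498 dang 0.05510115556174747
4.0 [5.70704162e-01 1.72224374e-04 1.24419530e-02] [ 0.1523049  -0.55876744  0.53886095] tcp_l [-0.11943971  0.02907077]
```

View pics/a.png

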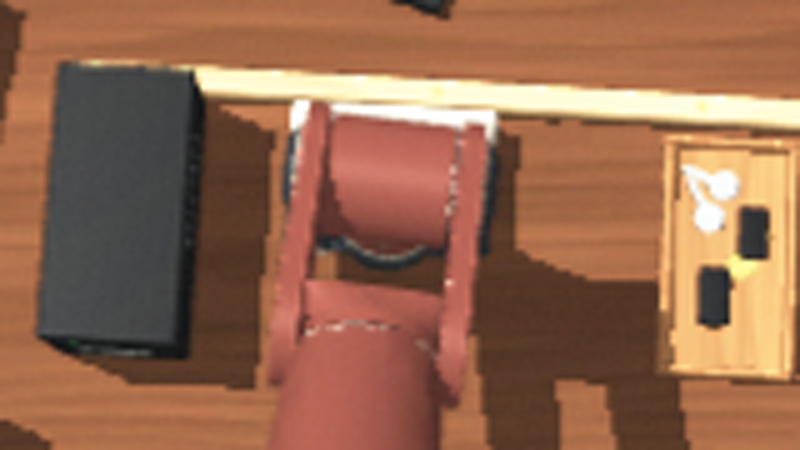

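The back edge of the router (290–497, ~100–112) is almost at the ledge. I'll push slowly until it makes contact.

{"fn": "step_arm", "kwargs": {"targets": [{"travel": [0.004,0,0],"angular": [0,0,0],"gripper": 1},{"travel": [0.008,-0.0005,0],"angular": [0,0,0],"gripper": 1},{"travel": [0.012,-0.001,0],"angular": [0,0,0],"gripper": 1},{"travel": [0.014,-0.001,0],"angular": [0,0,0],"gripper": 1}]}}

```text
t: 4.4
tool_pos: [0.5774, -0.0003, 0.0122]
tool_rot: [-3.14, 0.101, 0.005]
contact_force: [-9.6, 0.6, 5.9]
opening: 0.0855
grip_force: 4.6
```

{"fn": "step_arm", "kwargs": {"targets": [{"travel": [0.003,0,0],"angular": [0,0,0],"gripper": 1},{"travel": [0.003,0,0],"angular": [0,0,0],"gripper": 1}]}}

```text
t: 4.6
tool_pos: [0.5773, -0.0003, 0.0117]
tool_rot: [3.14, -0.101, -0.013]
contact_force: [-12.9, -0.0, 8.0]
opening: 0.0854
grip_force: 6.4
```

{"fn": "step_arm", "kwargs": {"targets": [{"travel": [-0.06,0.004,0],"angular": [0,0,0],"gripper": 1},{"travel": [-0.06,0.004,0.02],"angular": [0,0,0],"gripper": 1},{"travel": [-0.06,0.004,0.1],"angular": [0,0,0],"gripper": 0.5},{"travel": [-0.06,0.004,0.18],"angular": [0,0,0],"gripper": 0},{"travel": [-0.04,-0.05,0.2],"angular": [0,0,0],"gripper": 0},{"travel": [0.02,-0.1,0.2],"angular": [0,0,0],"gripper": 0},{"travel": [0.06,-0.16,0.2],"angular": [0,0,0],"gripper": 0},{"travel": [0.083,-0.204,0.2],"angular": [0,0,0],"gripper": 0},{"travel": [0.083,-0.204,0.2],"angular": [0,0,0],"gripper": 0},{"travel": [0.083,-0.204,0.2],"angular": [0,0,0],"gripper": 0}]}}

```text
t: 5.6
tool_pos: [0.6308, -0.1233, 0.1327]
tool_rot: [-3.14, 0.102, -0.002]
contact_force: [-0.2, 0.1, 0.6]
opening: -0.0002
grip_force: 0.0
```

```bash
python3 look.py b
```

```text
router [0.63937529 0.00113418 0.0192111 ] 172.0625 ledge gap -0.004024684735457258 ups gap 0.06170566390827656 dang 0.08421110130086812
5.7 [ 0.63000298 -0.12203341  0.13240102] [0.20106253 0.29747414 0.35546978] tcp_l [-0.05232205 -0.08902381]
```

View pics/bs.png

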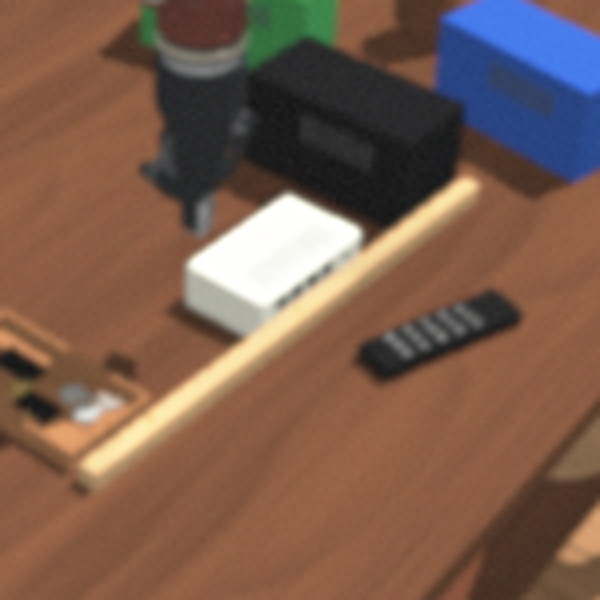

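The scene view shows the router flush along the ledge, with its near end at about (225,300). The closed fingers are above the gap between it and the tray. I'll lower them now.

{"fn": "step_arm", "kwargs": {"targets": [{"travel": [0,0,-0.07],"angular": [0,0,0],"gripper": 0},{"travel": [0,0,-0.13],"angular": [0,0,0],"gripper": 0},{"travel": [0,0,-0.17],"angular": [0,0,0],"gripper": 0},{"travel": [0,0,-0.195],"angular": [0,0,0],"gripper": 0},{"travel": [0.001,0.02,-0.195],"angular": [0,0,0],"gripper": 0},{"travel": [0.003,0.04,-0.195],"angular": [0,0,0],"gripper": 0},{"travel": [0.004,0.055,-0.195],"angular": [0,0,0],"gripper": 0},{"travel": [0.005,0.065,-0.195],"angular": [0,0,0],"gripper": 0},{"travel": [0.006,0.075,-0.195],"angular": [0,0,0],"gripper": 0}]}}

```text
t: 6.6
tool_pos: [0.6348, -0.0778, 0.0172]
tool_rot: [3.138, -0.099, 0.004]
contact_force: [-0.5, -3.8, 2.3]
opening: -0.0
grip_force: 1.6
```

{"fn": "step_arm", "kwargs": {"targets": [{"travel": [0.001,0.012,0],"angular": [0,0,0],"gripper": 0},{"travel": [0.002,0.024,0],"angular": [0,0,0],"gripper": 0},{"travel": [0.003,0.036,0],"angular": [0,0,0],"gripper": 0},{"travel": [0.004,0.046,0],"angular": [0,0,0],"gripper": 0},{"travel": [0.005,0.056,0],"angular": [0,0,0],"gripper": 0},{"travel": [0.005,0.062,0],"angular": [0,0,0],"gripper": 0},{"travel": [0.006,0.068,0],"angular": [0,0,0],"gripper": 0}]}}

```text
t: 7.3
tool_pos: [0.6372, -0.0367, 0.0152]
tool_rot: [3.14, -0.1, -0.0]
contact_force: [0.6, -2.7, 1.5]
opening: 0.0001
grip_force: 1.3
```

{"fn": "step_arm", "kwargs": {"targets": [{"travel": [0.0005,0.005,0],"angular": [0,0,0],"gripper": 0},{"travel": [0.001,0.01,0],"angular": [0,0,0],"gripper": 0},{"travel": [0.001,0.014,0],"angular": [0,0,0],"gripper": 0},{"travel": [0.0015,0.018,0],"angular": [0,0,0],"gripper": 0},{"travel": [0.0015,0.018,0],"angular": [0,0,0],"gripper": 0}]}}

```text
t: 7.8
tool_pos: [0.638, -0.0262, 0.0152]
tool_rot: [3.14, -0.1, -0.001]
contact_force: [0.0, -1.9, 2.2]
opening: 0.0003
grip_force: 1.5
```

```bash
python3 look.py c
```

```text
router [ 0.63938032  0.08931796 -0.00812702] 445.75 ledge gap 0.001702242527822112 ups gap -0.02629324932208907 dang 0.056872979042310645
7.9 [ 0.63800361 -0.02618824  0.01522966] [-1.28345837 -2.43632318  1.74490875] tcp_l [-0.05056816  0.00714013]
```

View pics/cs.png

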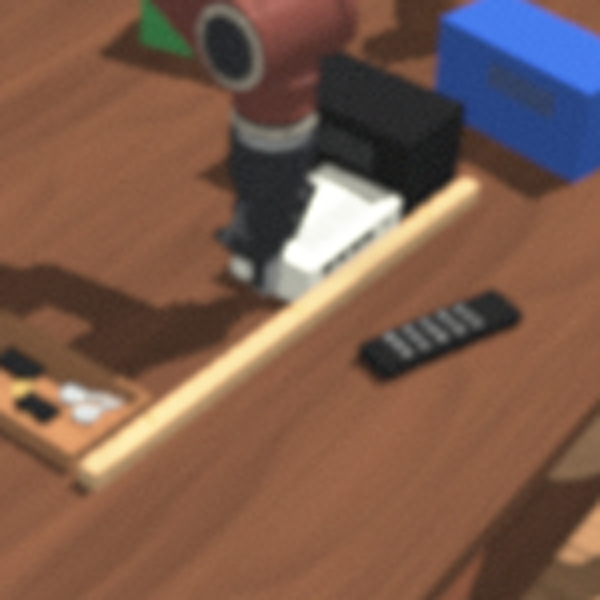

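Router is at the ledge and close to the box, with its left end at about (400,205). Force hasn't risen yet, so I'll keep pushing slowly.

{"fn": "step_arm", "kwargs": {"targets": [{"travel": [0.0003,0.004,0],"angular": [0,0,0],"gripper": 0},{"travel": [0.0005,0.007,0],"angular": [0,0,0],"gripper": 0},{"travel": [0.0007,0.01,0],"angular": [0,0,0],"gripper": 0}]}}

```text
t: 8.2
tool_pos: [0.6375, -0.0258, 0.0153]
tool_rot: [3.129, -0.098, -0.004]
contact_force: [-6.7, -24.2, 3.6]
opening: -0.0002
grip_force: 12.8
```

Force jumped to 24 N, so the router is against the box. I'll back off and check.

{"fn": "step_arm", "kwargs": {"targets": [{"travel": [-0.001,-0.04,0],"angular": [0,0,0],"gripper": 0},{"travel": [-0.004,-0.08,0],"angular": [0,0,0],"gripper": 0},{"travel": [-0.005,-0.08,0.08],"angular": [0,0,0],"gripper": 0},{"travel": [-0.005,-0.08,0.16],"angular": [0,0,0],"gripper": 0},{"travel": [-0.06,-0.14,0.2],"angular": [0,0,0],"gripper": 0},{"travel": [-0.12,-0.19,0.2],"angular": [0,0,0],"gripper": 0},{"travel": [-0.19,-0.24,0.2],"angular": [0,0,0],"gripper": 0},{"travel": [-0.25,-0.29,0.2],"angular": [0,0,0],"gripper": 0},{"travel": [-0.32,-0.34,0.2],"angular": [0,0,0],"gripper": 0},{"travel": [-0.32,-0.34,0.2],"angular": [0,0,0],"gripper": 0}]}}

```text
t: 9.2
tool_pos: [0.4431, -0.2257, 0.1344]
tool_rot: [-3.139, 0.109, 0.002]
contact_force: [0.5, 0.1, 0.2]
opening: -0.0003
grip_force: 0.0
```

```bash
python3 look.py d
```

```text
router [ 0.63766205  0.06251562 -0.04723982] 77.25 ledge gap 0.001674752017006148 ups gap 0.0005644916441323589 dang 0.017760180554262275
9.3 [ 0.4460113  -0.22422376  0.13510193] [-0.56058479  0.17501817  0.10425435] tcp_l [-0.22928498 -0.20295901]
```

View pics/d.png

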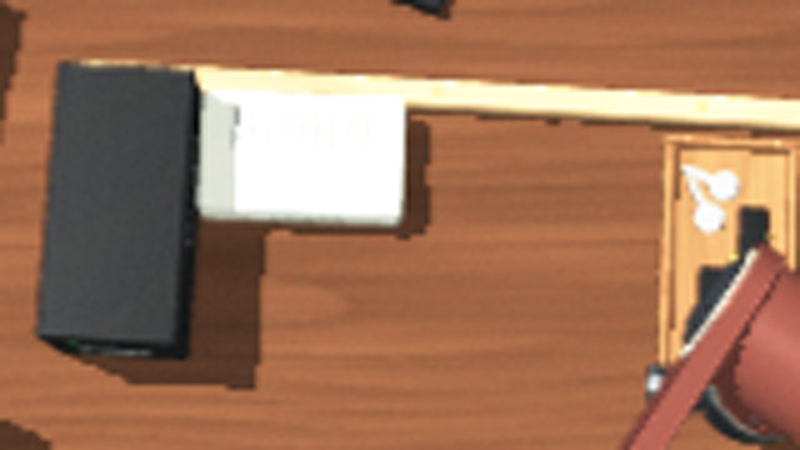

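View pics/ds.png

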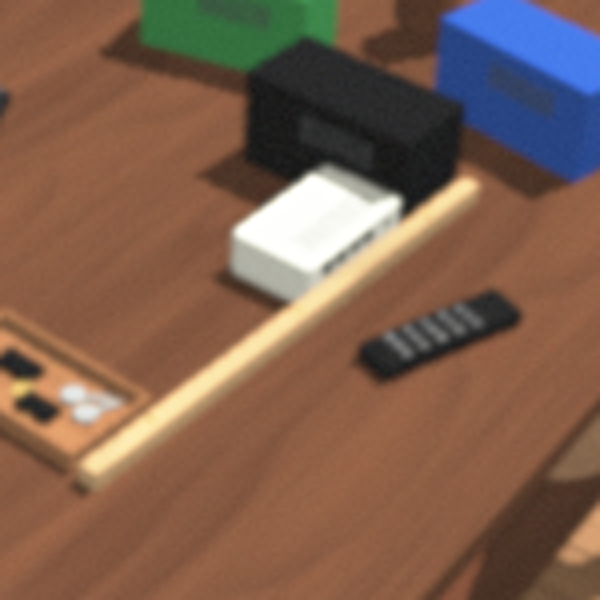

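The top view shows the router's end against the box (x≈200) and its front edge, (200,215) to (402,226), parallel to the ledge. The scene view shows no visible gap at the ledge and the tray and remote where they were. I'm handing the job in.

```bash
python3 -c "
from station import ctrl
print(ctrl.finish_job())"
```

```text
the job is handed in; nothing more can be done
None
```

I pushed the router flush against the ledge, with its end touching the black battery box. The last images put both gaps under 2 mm. I handed the job in at about 9 s, with the arm clear; the verdict wasn't shown.

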